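# Lock the tube mixer's carousel

## Task

Lock the tube mixer: push one of the yellow pegs round with the fingertips until the slot across the purple carousel lines up with the steel locking bar, then push the bar by its orange tab through the slot until it is fully home in the keeper on the far side, and move clear. Only push, lift nothing: keep the bar down in its track, and leave the bottle, the jar and the tip box where they stand.

Things in the scene. Friction and masses are not known exactly. Their poses are not given: they have to be found in the camera images.
- mixer: Tube mixer, flat white housing 345 x 130 x 30 mm, fixed. Origin on the bench below the carousel's axis; x along the locking bar in its pushing direction. Housing x = -245 to 100, y = -65 to 65 mm. Black cheeks by the bar (x = -206 to -56, y = 8 to 19 mm both sides, top z = 50 mm) form an open track; like green cheeks (x = 55 to 85 mm) are the keeper on the far side.
- carousel (a joint): Carousel angle in rad, growing counter-clockwise seen from above. Its slot lies along the bar at 0 and, just as good, at pi (3.14); at pi/2 it lies straight across the bar. Stops at -0.35 and 3.5. A light friction (about 2 N at a peg) keeps it wherever it is left.
- carousel_top (a point): Point on the carousel's upright axis, level with its top (z = 54 mm); x runs along the slot and turns with it. The carousel is a disc 96 mm across: two purple half-moons, z = 34 to 54 mm, with a straight white-floored slot 20 mm wide between them, right across the disc. Small round tube caps on the half-moons rise to z = 58 mm.
- peg_a (a point): Centre of the top of one of the two upright yellow pegs by which the carousel is turned: 14 mm across, from z = 54 to 84 mm, 36 mm from the axis, fixed to the carousel at +y of carousel_top (square to the slot).
- peg_b (a point): Centre of the top of the other yellow peg, the same, at -y of carousel_top.
- lockbar (a joint): How far the bar is pushed, in m: 0 fully back, 0.140 fully home at its stop. It slides with about 2 N of friction and stays where left. Its nose meets the carousel's rim at about 0.03 and stops there unless the slot is lined up (within about 0.1 rad the tapered nose finds its way); it comes out on the far side at 0.126.
- tab (a point): Centre of the bar's orange push tab, an upright plate 14 mm thick (along the bar), 36 mm wide, from z = 55 to 87 mm, on the bar's back end. Its own axes are those of mixer; it is at x = -212 mm + the bar's joint value in the mixer's frame.
- nose (a point): Tip of the bar's nose, 134 mm ahead of the tab. The steel bar is 12 mm wide and 14 mm high (z = 37 to 51 mm), its last 16 mm tapered to 4 mm. The bar (200 g) only lies in its track and could be lifted, which is not wanted.
- bottle: Bystander: clear bottle with purple cap, 56 mm across, 112 mm high; origin at the centre of its underside.
- jar: Bystander: white jar with yellow lid, 58 mm across, 64 mm high; origin at the centre of its underside.
- tipbox: Bystander: blue pipette-tip box with clear lid, 120 (x) x 80 (y) x 67 mm; origin at the centre of its underside.

How it is judged:
By the outcome, as a careful person would: the job done as asked, in the order asked, and still so for the second after the job is handed in, with the robot touching nothing.
It also fails if it takes over 48 s, if anything falls off the work surface, if the arm or the gripper's body presses on something with over 40 N, if the wrist force passes 120 N, or if a joint passes its speed limit or range.

## Robot

A 7-joint arm with a two-finger parallel gripper is mounted at the origin on the work surface. World frame = base frame: x ahead of the robot, y to its left, z up, the work surface at z = 0. Lengths are in m, angles in rad, forces in N, time in s.
With the tool pointing down it reaches from about 0.425 to 0.875 m from the base axis. Payload 8.4 kg.
Tool frame: the origin (TCP) lies between the finger pads; the fingertips stand 17 mm ahead of it and the grasp point (between the pads) lies 2 mm behind it (nose_length is the distance from the TCP to the fingertips, in m); z points along the fingers, y is the direction in which the jaws open and shut (so a half turn about z gives the same grasp; the last joint's range is limited). The gripper opens to 85 mm and grips with 20 to 120 N. Pads are 22 mm wide; open, the fingers measure 114 mm over their backs; the gripper's body (76 mm by 85 mm) begins 54 mm behind the grasp point. The pads swing forward as they close: fully open they stand 13 mm farther back than shut.
Start: joints at [-1.394, 0.333, 0.04, 1.465, -0.013, 1.343, -0.059], TCP at [0.177, 0.625, 0.248] pointing down, gripper open.
Joint ranges: [-2.58, 2.58], [-0.38, 2.09], [-1.3, 1.39], [0.25, 2.4], [-1.5, 4.64], [0.08, 2.09], [-2.65, 2.65]. Speed limits (rad/s): [2.22, 2.22, 2.79, 2.79, 3.14, 3.14, 3.14].

## Interface

Orientations are given as a rotation vector (axis times angle).
In Python, from workcell import * gives the robot as it stands. The module is installed in compiled form; this text tells all that it offers.
- The arm moves only by the shell command python3 -m pendant 'ROWS'. ROWS is JSON, a list of rows, each a list of 3 entries, a list of its own where there are three numbers: the shift along the world's x, y, z in units of 25 mm (1.0 is 25 mm), then the turn, a rotation vector about the world's x, y, z in rad, then the gripper command: -1 is shut, 1 is fully open, values between are in proportion. In form: [[[dx, dy, dz], [ax, ay, az], jaw], ...]. A call has 1 to 20 rows; each row shifts and turns the commanded pose from where the row before left it; what a row does not reach is not made up. A row lasts 1/12 s, in which the tool goes at most 41.7 mm and 7.16 degrees, less where a joint would pass 70% of its speed; a pose out of reach is approached as far as the arm can. A call is refused whole if a number of a shift passes 1 or a number of a turn 0.125, either way. A call with a gripper value outside its range is refused whole. The fingers move at their own pace and stop on an object; the grip force is fixed at half the most. Time passes only in rows, so rows that do not move let the fingers close. It gives the time, the measured TCP pose, the force and the opening at its end, in the units of the state.
- observe(): the state, without advancing time (a new reading comes with each control period).
- snapshot(name): name is "scene" or "top"; returns a dict with "img" (400x640x3 uint8, blue, green, red), "fov_y" (degrees; the focal length in pixels is half the picture's height over the tangent of half this angle, whatever the lens; pixels are square), "cx", "cy" (the principal point, pixels), "R" (3x3) and "t" (3): a world point X has camera coordinates R X + t. Camera axes: x right, y down, z forward; pixel columns grow to the right and rows downward; lengths in m; the calibration is good to about 2 mm. A picture is of the moment at which its call begins. There is no depth.
- sign_off(): hands the job in, once; it reports no verdict.
The state is a dict: "clock": time; "joint_positions": joint angles; "qd": joint speeds; "effort": joint torques, N m; "tool_pos": TCP position; "orientation": TCP orientation; "force": force on the tool from outside, world axes, zero at the start; "moment": the same for the moment, N m; "opening": opening from 0.0 (shut) to 1.0 (fully open).
Only numpy, scipy, OpenCV 4.12 (cv2) and the standard library are available. Lean on these libraries where they do the work, as an engineer would, in place of code of your own. Each camera call takes 0.05 s, during which the arm holds its last target. There are 200 camera calls.

## Working session

There is one attempt and no reset: what is moved stays moved. The work goes in short steps, Python scripts to look and compute and a shell command to move; the robot and the scene stay as the last step left them, time stands still between calls to the robot, and variables do not carry over. Pictures are saved under pics/ and viewed, on a budget of 10 in all, crops included, one or two more only if the job needs it, and the job is handed in when it is done.

```bash
mkdir -p pics; python3 - <<'E'
from workcell import *
import cv2
for n in ("scene","top"):
    s=snapshot(n); cv2.imwrite(f"pics/{n}0.png",s["img"]); print(n,s["fov_y"],s["cx"],s["cy"],s["R"],s["t"])
o=observe(); print(o["tool_pos"],o["orientation"],o["clock"],o["opening"])
E
```

```text
scene 55.81434848019046 326.4955587437588 206.42908650970114 [[-0.45815387  0.8888611  -0.00457971]
 [ 0.71370626  0.36479133 -0.59795541]
 [-0.52982866 -0.27722415 -0.80151629]] [ 0.1543901  -0.38925341  1.08526728]
top 56.79720802230087 318.5032107615234 195.66789469541578 [[ 0.0064023  -0.9999544  -0.00708615]
 [-0.98621098 -0.00514211 -0.165413  ]
 [ 0.16536901  0.00804747 -0.98619893]] [0.11428108 0.57453626 0.62368657]
[0.17689135 0.62507262 0.2475256 ] [-4.31771884e-01 -3.11166097e+00  2.24759629e-03] 0.1 1.002176323304999
```

View pics/scene0.png

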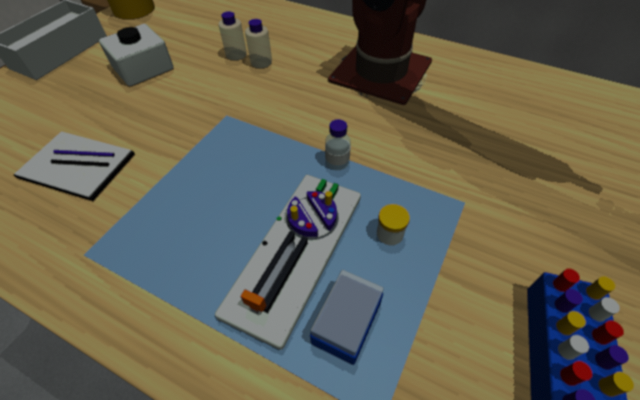

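View pics/top0.png

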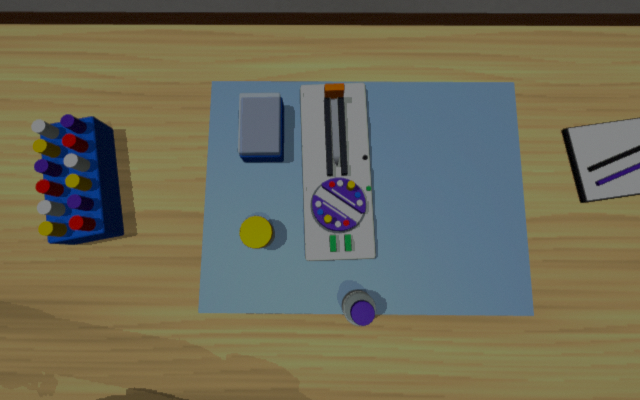

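The scene view shows the mixer with its tab at (253,300) and the carousel at (312,214). In the top view the tab is at (334,90), the disc at (338,205), the slot runs from upper left to lower right, and the bar is to be pushed toward the robot.

```bash
cat > h.py <<'E'
from workcell import *
import cv2, numpy as np
def f(s): return 200/np.tan(np.radians(s["fov_y"]/2))
def ray(s,u,v,z):
    d=s["R"].T@np.array([(u-s["cx"])/f(s),(v-s["cy"])/f(s),1]); c=-s["R"].T@s["t"]
    return c+d*(z-c[2])/d[2]
def proj(s,X):
    p=s["R"]@np.array(X)+s["t"]; return np.array([s["cx"]+f(s)*p[0]/p[2], s["cy"]+f(s)*p[1]/p[2]])
def blobs(s,lo,hi,box,amin=6):
    m=cv2.inRange(cv2.cvtColor(s["img"],cv2.COLOR_BGR2HSV),np.array(lo),np.array(hi)); k=np.zeros_like(m)
    u0,u1,v0,v1=box; k[v0:v1,u0:u1]=m[v0:v1,u0:u1]
    n,l,st,c=cv2.connectedComponentsWithStats(k)
    return [(c[i].round(1),st[i]) for i in range(1,n) if st[i][4]>=amin]
Y=((20,120,80),(34,255,255)); O=((5,150,80),(17,255,255)); P=((118,100,50),(140,255,255)); G=((50,120,50),(85,255,255))
E
python3 - <<'E'
from h import *
s=snapshot("top"); c=snapshot("scene")
for n,q in (("Y",Y),("O",O),("P",P),("G",G)):
    print(n,"top");[print(b[0],b[1]) for b in blobs(s,*q,(295,380,80,265))]
    print(n,"scene");[print(b[0],b[1]) for b in blobs(c,*q,(215,362,170,350))]
a=cv2.resize(s["img"][75:265,290:380],None,fx=3.1,fy=3.1,interpolation=cv2.INTER_CUBIC)
b=cv2.resize(c["img"][170:320,230:350],None,fx=4,fy=4,interpolation=cv2.INTER_CUBIC)
H=max(a.shape[0],b.shape[0]); z=np.zeros((H,a.shape[1]+b.shape[1],3),np.uint8)
z[:a.shape[0],:a.shape[1]]=a; z[:b.shape[0],a.shape[1]:]=b
cv2.imwrite("pics/z1.png",z); print(z.shape)
E
```

```text
Y top
[350.8 184.1] [347 181   8   7  44]
[327.4 218.2] [324 215   8   7  47]
Y scene
[328.  193.8] [325 191   7   6  33]
[293.6 208.6] [291 206   6   6  33]
O top
[334.1  87. ] [325  84  19   7 132]
O scene
[252.  297.4] [241 290  23  16 194]
P top
[346.3 193.1] [322 178  44  35 567]
[330.3 216. ] [312 195  44  36 581]
P scene
[323.9 208.1] [307 191  30  35 334]
[299.7 218.4] [287 197  31  36 331]
G top
[368.4 188. ] [366 186   5   5  17]
[332.5 243. ] [330 235   6  17  98]
[347.6 242.5] [345 235   7  16  96]
G scene
[321.3 184.5] [317 179   9  12  64]
[333.9 187.7] [330 183   8  11  53]
[278.4 218.1] [277 217   4   3  11]
(600, 759, 3)
```

View pics/z1.png

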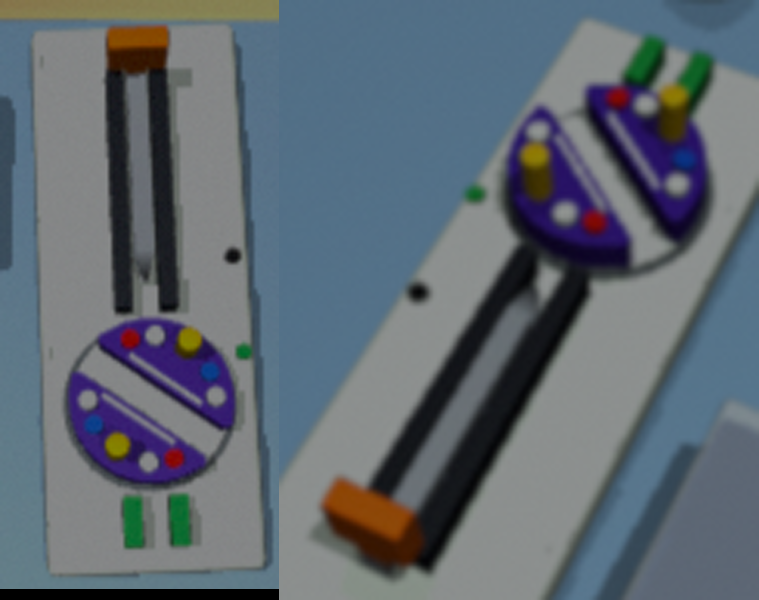

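The zoom shows both yellow pegs, one toward the bar on the right (world -y) and one opposite it. The slot lies askew, and the bar is fully back or nearly so.

```bash
python3 - <<'E'
from h import *
s=snapshot("top"); c=snapshot("scene")
pg=[ray(s,350.8,184.1,.083),ray(s,327.4,218.2,.083)]
pc=[ray(c,328,193,.080),ray(c,293.6,207.8,.080)]
print("pegs top",pg,"scene",pc)
ax=(pg[0]+pg[1])/2; ax2=(pc[0]+pc[1])/2; print("axis",ax,ax2,"r",np.linalg.norm(pg[0]-pg[1])/2)
g=[ray(s,332.5,243,.048),ray(s,347.6,242.5,.048)]; print("green",g,(g[0]+g[1])/2)
t=ray(s,334.1,87.0,.086); print("tab",t, ray(c,252,297.4,.075))
# tab
d=ax[:2]-t[:2]; print("dir",d/np.linalg.norm(d),np.linalg.norm(d), "yaw",np.arctan2(d[1],d[0]))
dg=(g[0]+g[1])[:2]/2-t[:2]; print("yaw green",np.arctan2(dg[1],dg[0]),np.linalg.norm(dg))
for p in pg:
  v=(p-ax)[:2]; print("peg ang",np.arctan2(v[1],v[0]))
# housing outline
m=cv2.inRange(cv2.cvtColor(s["img"],cv2.COLOR_BGR2HSV),np.array((0,0,110)),np.array((180,60,255)));k=np.zeros_like(m);k[75:270,292:385]=m[75:270,292:385]
cn=max(cv2.findContours(k,0,2)[0],key=cv2.contourArea); b=cv2.boxPoints(cv2.minAreaRect(cn)); w=[ray(s,*q,.03)[:2] for q in b]; print("housing",np.round(w,4),np.mean(w,0))
for n,u,v,z in (("bottle",361,313,.112),("jar",256,232,.064),("tip",261,127,.067)): print(n,ray(s,u,v,z))
E
```

```text
pegs top [array([0.58861004, 0.06161565, 0.083     ]), array([0.52919547, 0.10192956, 0.083     ])] scene [array([0.52533162, 0.10069867, 0.08      ]), array([0.58514896, 0.06027105, 0.08      ])]
axis [0.55890276 0.0817726  0.083     ] [0.55524029 0.08048486 0.08      ] r 0.03590021934318539
green [array([0.48867921, 0.09218009, 0.048     ]), array([0.4897264 , 0.06533313, 0.048     ])] [0.48920281 0.07875661 0.048     ]
tab [0.76614527 0.09048755 0.086     ] [0.76417636 0.08834972 0.075     ]
dir [-0.99911699 -0.04201478] 0.20742566952681551 yaw -3.099565500863114
yaw green -3.099259199519198 0.2771908039339611
peg ang -0.596163306323776
peg ang 2.5454293472660177
housing [[ 0.8057  0.1557]
 [ 0.8062 -0.0096]
 [ 0.4576 -0.0016]
 [ 0.4566  0.1506]] [0.63154152 0.07377226]
bottle [0.37821323 0.0497182  0.112     ]
jar [0.50630761 0.22625204 0.064     ]
tip [0.69716465 0.22316172 0.067     ]
```

Axis at about (0.557, 0.081), bar direction (-0.999, -0.042), and carousel angle about 0.93 rad. The plan is to push peg_a about 28 mm in -x with the flat of the shut fingers, which turns it clockwise to 0.

```bash
python3 -m pendant '[[[0.8,-1,0],[0,0,0.016],-1],[[0.8,-1,0],[0,0,0.016],-1],[[0.8,-1,0],[0,0,0.016],-1],[[0.8,-1,0],[0,0,0.016],-1],[[0.8,-1,0],[0,0,0.016],-1],[[0.8,-1,0],[0,0,0.016],-1],[[0.8,-1,0],[0,0,0.016],-1],[[0.8,-1,0],[0,0,0.016],-1],[[0.8,-1,0],[0,0,0.016],-1],[[0.8,-1,0],[0,0,0.016],-1],[[0.8,-1,0],[0,0,0.016],-1],[[0.8,-1,0],[0,0,0.016],-1],[[0.8,-1,0],[0,0,0.016],-1],[[0.8,-1,0],[0,0,0.016],-1],[[0.8,-1,0],[0,0,0.016],-1],[[0.8,-1,0],[0,0,0.016],-1],[[0.8,-1,0],[0,0,0.016],-1],[[0.8,-1,0],[0,0,0.016],-1],[[0.8,-1,0],[0,0,0.016],-1],[[0.8,-1,0],[0,0,0.016],-1]]'
```

```text
clock: 1.97
tool_pos: [0.5778, 0.1241, 0.2485]
orientation: [-0.071, 3.14, 0.0]
force: [-0.2, 0.7, 0.1]
opening: -0.0
```

```bash
python3 -m pendant '[[[0.7,-0.95,0],[0,0,0],-1],[[0.7,-0.95,0],[0,0,0],-1],[[0.7,-0.95,0],[0,0,0],-1],[[0,0,-0.9],[0,0,0],-1],[[0,0,-0.9],[0,0,0],-1],[[0,0,-0.9],[0,0,0],-1],[[0,0,-0.9],[0,0,0],-1],[[0,0,-0.9],[0,0,0],-1],[[0,0,-0.9],[0,0,0],-1],[[0,0,-0.9],[0,0,0],-1],[[0,0,-0.3],[0,0,0],-1],[[0,0,0],[0,0,0],-1]]'
python3 - <<'E'
from h import *
s=snapshot("top"); c=snapshot("scene")
a=cv2.resize(s["img"][75:265,290:400],None,fx=3.1,fy=3.1,interpolation=cv2.INTER_CUBIC)
b=cv2.resize(c["img"][140:290,240:350],None,fx=4,fy=4,interpolation=cv2.INTER_CUBIC)
z=np.zeros((600,a.shape[1]+b.shape[1],3),np.uint8)
z[:a.shape[0],:a.shape[1]]=a; z[:b.shape[0],a.shape[1]:]=b
cv2.imwrite("pics/z2.png",z)
E
```

```text
clock: 2.97
tool_pos: [0.6281, 0.0541, 0.0813]
orientation: [0.07, -3.137, 0.001]
force: [-1.4, 0.1, 0.0]
opening: -0.004
```

View pics/z2.png

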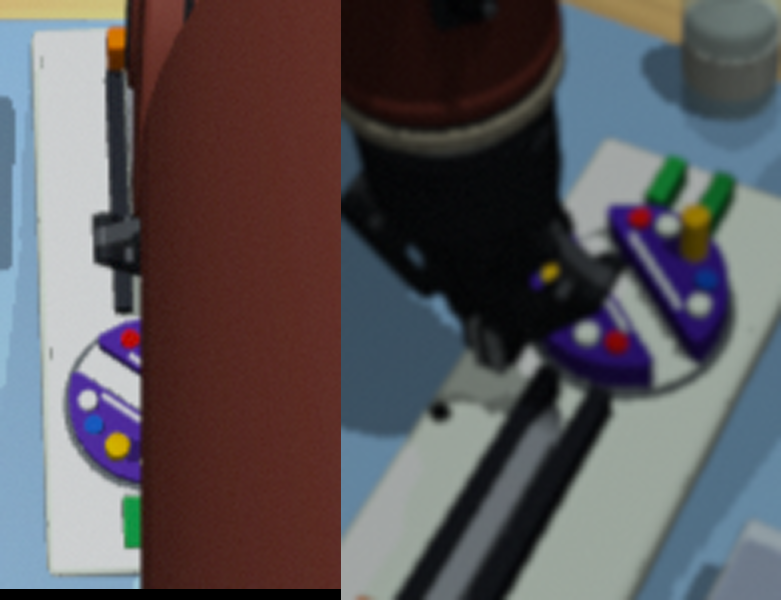

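The arm hides peg_a, but peg_b stays visible at crop (117,445) in the top view and (695,210) in the scene view, so I track the angle by it.

```bash
python3 -m pendant '[[[-0.4,0,0],[0,0,0],-1],[[-0.2,0,0],[0,0,0],-1],[[-0.2,0,0],[0,0,0],-1],[[-0.2,0,0],[0,0,0],-1],[[-0.2,0,0],[0,0,0],-1],[[-0.2,0,0],[0,0,0],-1],[[-0.2,0,0],[0,0,0],-1],[[-0.1,0,0],[0,0,0],-1],[[0,0,0],[0,0,0],-1]]'
cat > ang.py <<'E'
from h import *
A=np.array([0.5589,0.0818]); B=np.array([.5552,.0805])
s=snapshot("top"); c=snapshot("scene")
for b in blobs(s,*Y,(295,380,165,265)):
    p=ray(s,*b[0],.083)[:2]-A; print("top",b[0],b[1][4],"r",np.linalg.norm(p).round(4),"theta(b)",((np.arctan2(p[1],p[0])+3.0995+np.pi/2)%(2*np.pi)).round(3))
for b in blobs(c,*Y,(285,350,170,240)):
    p=ray(c,b[0][0],b[0][1]-.8,.080)[:2]-B; print("scene",b[0],b[1][4],"r",np.linalg.norm(p).round(4),"theta(b)",((np.arctan2(p[1],p[0])+3.0995+np.pi/2)%(2*np.pi)).round(3))
E
python3 ang.py
```

```text
clock: 3.82
tool_pos: [0.5929, 0.0426, 0.0854]
orientation: [-0.056, 3.128, -0.019]
force: [23.9, -31.8, -12.4]
opening: -0.0
top [321.2 212. ] 53 r 0.0362 theta(b) 0.515
scene [330.5 200.3] 34 r 0.0363 theta(b) 0.481
```

Theta fell to 0.5, but the peg sticks to the finger: the tool was dragged -y with about 40 N. I'll back off and push along the arc instead.

```bash
python3 -m pendant '[[[0.3,-0.4,0],[0,0,0],-1],[[0.4,0,0],[0,0,0],-1],[[0.3,0,0],[0,0,0],-1],[[0,0.1,0],[0,0,0],-1],[[0,0,0],[0,0,0],-1]]'
python3 ang.py
```

```text
clock: 4.33
tool_pos: [0.612, 0.0479, 0.0834]
orientation: [0.071, -3.141, -0.001]
force: [-0.6, -0.0, 0.7]
opening: -0.003
top [321.3 212.2] 53 r 0.0362 theta(b) 0.525
scene [330.6 200. ] 36 r 0.0365 theta(b) 0.5
scene [291.1 200.6] 14 r 0.0374 theta(b) 3.542
```

```bash
python3 -m pendant '[[[-0.4,0,0],[0,0,0],-1],[[-0.25,0,0],[0,0,0],-1],[[-0.12,-0.07,0],[0,0,0],-1],[[-0.12,-0.06,0],[0,0,0],-1],[[-0.12,-0.04,0],[0,0,0],-1],[[-0.12,-0.03,0],[0,0,0],-1],[[0,0,0],[0,0,0],-1]]'
python3 ang.py
```

```text
clock: 5.02
tool_pos: [0.5833, 0.0411, 0.0835]
orientation: [0.068, -3.141, 0.0]
force: [1.2, -0.6, 0.5]
opening: 0.002
top [318.8 204.9] 51 r 0.0356 theta(b) 0.153
scene [329.5 205.8] 32 r 0.0361 theta(b) 0.12
```

```bash
python3 -m pendant '[[[-0.1,-0.01,0],[0,0,0],-1],[[-0.1,0,0],[0,0,0],-1],[[0,0,0],[0,0,0],-1]]'
python3 ang.py
python3 -m pendant '[[[0.4,0,0],[0,0,0],-1],[[0.6,0,0],[0,0,0],-1],[[0,-0.2,0.9],[0,0,0],-1],[[0.3,-0.5,1],[0,0,0],-1],[[0.8,-1,0.5],[0,0,0],-1],[[0.8,-1,0],[0,0,0],-1],[[0.8,-1,0],[0,0,0],-1],[[0.8,-1,0],[0,0,0],-1],[[0.8,-0.5,0],[0,0,0],-1],[[0.8,0,0],[0,0,0],-1],[[0.8,0,0],[0,0,0],-1],[[0.8,0,0],[0,0,0],-1],[[0.8,0,0],[0,0,0],-1],[[0,0,0],[0,0,0],-1]]'
python3 ang.py
python3 - <<'E'
from h import *
s=snapshot("top"); c=snapshot("scene")
a=cv2.resize(s["img"][75:265,290:400],None,fx=3.1,fy=3.1,interpolation=cv2.INTER_CUBIC)
b=cv2.resize(c["img"][160:310,240:350],None,fx=4,fy=4,interpolation=cv2.INTER_CUBIC)
z=np.zeros((600,a.shape[1]+b.shape[1],3),np.uint8)
z[:a.shape[0],:a.shape[1]]=a; z[:b.shape[0],a.shape[1]:]=b
cv2.imwrite("pics/z3.png",z)
E
```

```text
clock: 5.37
tool_pos: [0.5784, 0.0412, 0.0833]
orientation: [0.069, -3.141, 0.0]
force: [1.8, -1.2, 1.0]
opening: 0.001
top [318.4 202.2] 51 r 0.0357 theta(b) 0.02
scene [328.8 207.9] 36 r 0.0367 theta(b) 6.267
clock: 6.63
tool_pos: [0.7938, -0.0874, 0.1414]
orientation: [0.072, -3.14, -0.001]
force: [0.8, 1.5, -0.6]
opening: 0.002
top [360.  200.4] 47 r 0.0358 theta(b) 3.135
top [318.2 202. ] 46 r 0.036 theta(b) 0.01
scene [293.7 195.1] 29 r 0.0362 theta(b) 3.166
scene [328.8 207.8] 34 r 0.0366 theta(b) 6.272
```

View pics/z3.png

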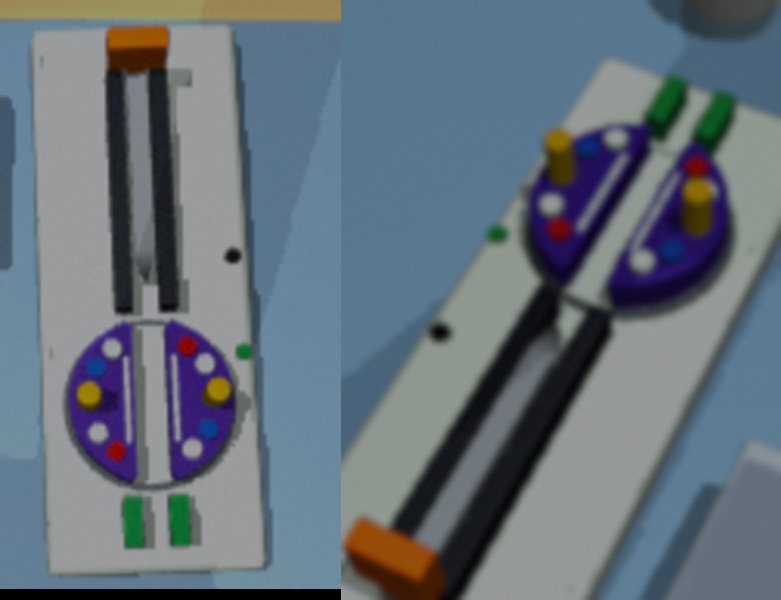

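Slot is aligned, theta about 0.01 from both pegs in both views. Next, go behind the tab.

```bash
python3 -m pendant '[[[0.3,0.9,0],[0,0,0],-1],[[0.35,0.9,0],[0,0,0],-1],[[0,0.9,0],[0,0,0],-1],[[0,0.9,0],[0,0,0],-1],[[0,0.9,0],[0,0,0],-1],[[0,0.9,0],[0,0,0],-1],[[0,0.9,0],[0,0,0],-1],[[0,0.86,0],[0,0,0],-1],[[0,0,-0.8],[0,0,0],-1],[[0,0,-0.8],[0,0,0],-1],[[0,0,-0.8],[0,0,0],-1],[[0,0,0],[0,0,0],-1]]'
```

```text
clock: 7.83
tool_pos: [0.8046, 0.0906, 0.0788]
orientation: [0.069, -3.134, 0.0]
force: [-0.5, 0.6, -1.5]
opening: -0.003
```

```bash
python3 -m pendant '[[[-0.4,-0.017,0],[0,0,0],-1],[[-0.4,-0.017,0],[0,0,0],-1],[[-0.4,-0.017,0],[0,0,0],-1],[[-0.3,-0.013,0],[0,0,0],-1],[[-0.3,-0.013,0],[0,0,0],-1],[[-0.3,-0.013,0],[0,0,0],-1],[[-0.3,-0.013,0],[0,0,0],-1],[[-0.3,-0.013,0],[0,0,0],-1],[[-0.3,-0.013,0],[0,0,0],-1],[[0,0,0],[0,0,0],-1]]'
python3 ang.py
python3 - <<'E'
from h import *
s=snapshot("top"); c=snapshot("scene")
a=cv2.resize(s["img"][75:265,290:400],None,fx=3.1,fy=3.1,interpolation=cv2.INTER_CUBIC)
b=cv2.resize(c["img"][160:310,240:350],None,fx=4,fy=4,interpolation=cv2.INTER_CUBIC)
z=np.zeros((600,a.shape[1]+b.shape[1],3),np.uint8)
z[:a.shape[0],:a.shape[1]]=a; z[:b.shape[0],a.shape[1]:]=b
cv2.imwrite("pics/z4.png",z)
E
```

```text
clock: 8.67
tool_pos: [0.7311, 0.0872, 0.0834]
orientation: [0.069, -3.14, -0.0]
force: [0.7, -0.5, -0.5]
opening: -0.003
scene [294.2 197.9] 62 r 0.0328 theta(b) 3.34
scene [329.  210.5] 62 r 0.0399 theta(b) 6.136
```

View pics/z4.png

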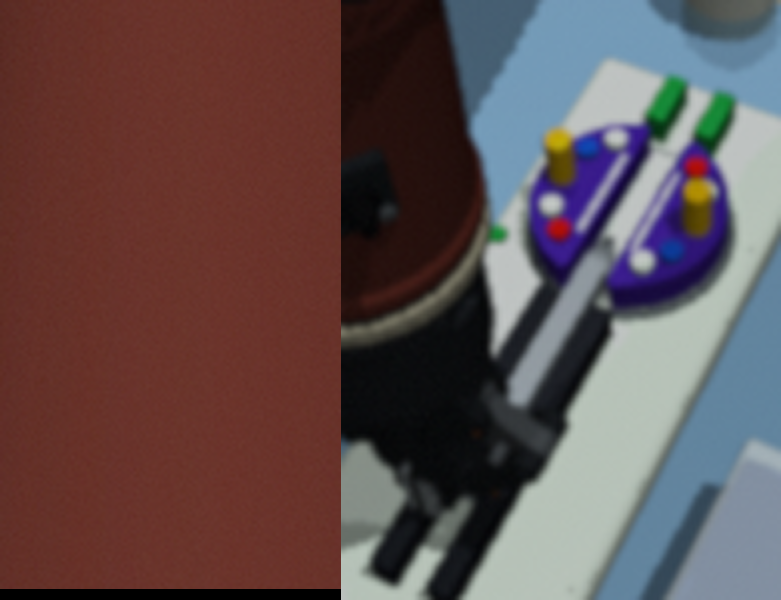

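The nose has entered the slot, at crop (600,245). Continuing the push.

```bash
python3 -m pendant '[[[-0.3,-0.013,0],[0,0,0],-1],[[-0.3,-0.013,0],[0,0,0],-1],[[-0.3,-0.013,0],[0,0,0],-1],[[-0.3,-0.013,0],[0,0,0],-1],[[-0.3,-0.013,0],[0,0,0],-1],[[-0.3,-0.013,0],[0,0,0],-1],[[-0.3,-0.013,0],[0,0,0],-1],[[-0.3,-0.013,0],[0,0,0],-1],[[-0.3,-0.013,0],[0,0,0],-1],[[-0.3,-0.013,0],[0,0,0],-1],[[0,0,0],[0,0,0],-1]]'
```

```text
clock: 9.78
tool_pos: [0.656, 0.0838, 0.0834]
orientation: [0.069, -3.14, -0.0]
force: [-0.5, -0.1, -0.6]
opening: 0.001
```

```bash
python3 -m pendant '[[[-0.2,-0.008,0],[0,0,0],-1],[[-0.2,-0.008,0],[0,0,0],-1],[[0,0,0],[0,0,0],-1]]'; python3 -m pendant '[[[-0.1,-0.004,0],[0,0,0],-1],[[-0.1,0,0],[0,0,0],-1],[[0,0,0],[0,0,0],-1]]'
```

```text
clock: 10.03
tool_pos: [0.6486, 0.0836, 0.0843]
orientation: [-0.069, 3.137, 0.0]
force: [6.6, 0.4, -0.1]
opening: 0.0
clock: 10.28
tool_pos: [0.6484, 0.0836, 0.0863]
orientation: [-0.069, 3.127, 0.001]
force: [21.0, 0.5, -1.6]
opening: 0.005
```

Hard stop at TCP x 0.648, which fits the tab at mixer x -72 mm. Back off and check.

```bash
python3 -m pendant '[[[0.3,0,0],[0,0,0],-1],[[0.6,0,0],[0,0,0],-1],[[0.6,0,0],[0,0,0],-1],[[0,0,0.8],[0,0,0],-1],[[0,0,1],[0,0,0],-1],[[0,-0.5,1],[0,0,0],-1],[[0,-1,0.5],[0,0,0],-1],[[0,-1,0],[0,0,0],-1],[[0,-1,0],[0,0,0],-1],[[0,-1,0],[0,0,0],-1],[[0,-1,0],[0,0,0],-1],[[0,-1,0],[0,0,0],-1],[[0,-1,0],[0,0,0],-1],[[0,-1,0],[0,0,0],-1],[[0,-1,0],[0,0,0],-1],[[0,-1,0],[0,0,0],-1],[[0,0,0],[0,0,0],-1],[[0,0,0],[0,0,0],-1]]'
python3 ang.py
python3 - <<'E'
from h import *
s=snapshot("top"); c=snapshot("scene")
for b in blobs(s,*O,(300,370,80,260)): print("O top",b[0],b[1],ray(s,*b[0],.086))
for b in blobs(c,*O,(215,362,170,350)): print("O scene",b[0],b[1],ray(c,*b[0],.075))
for n,u,v,z in (("bottle",361,313,.112),("jar",256,232,.064),("tip",261,127,.067)): pass
r=cv2.imread("pics/top0.png"); d=cv2.absdiff(r,s["img"]).max(2)
for n,(u0,u1,v0,v1) in dict(bottle=(338,382,285,330),jar=(235,278,212,252),tip=(235,288,90,165)).items(): print(n,"mean diff",d[v0:v1,u0:u1].mean().round(2))
a=cv2.resize(s["img"][75:265,290:400],None,fx=3.1,fy=3.1,interpolation=cv2.INTER_CUBIC)
b=cv2.resize(c["img"][160:310,240:350],None,fx=4,fy=4,interpolation=cv2.INTER_CUBIC)
z=np.zeros((600,a.shape[1]+b.shape[1],3),np.uint8)
z[:a.shape[0],:a.shape[1]]=a; z[:b.shape[0],a.shape[1]:]=b
cv2.imwrite("pics/z5.png",z)
E
```

```text
clock: 11.78
tool_pos: [0.679, -0.1814, 0.1656]
orientation: [0.064, -3.14, 0.001]
force: [0.1, -0.3, -0.2]
opening: 0.003
top [360.  200.2] 48 r 0.0358 theta(b) 3.145
top [318.3 201.8] 50 r 0.0358 theta(b) 0.001
scene [294.  194.8] 35 r 0.036 theta(b) 3.142
scene [328.7 207.7] 35 r 0.0363 theta(b) 6.276
O top [338. 160.] [328 156  20   9 132] [0.6306564  0.08377879 0.086     ]
O scene [293.  230.2] [284 224  20  13 145] [0.62544829 0.08211086 0.075     ]
bottle mean diff 7.82
jar mean diff 7.04
tip mean diff 6.24
```

View pics/z5.png

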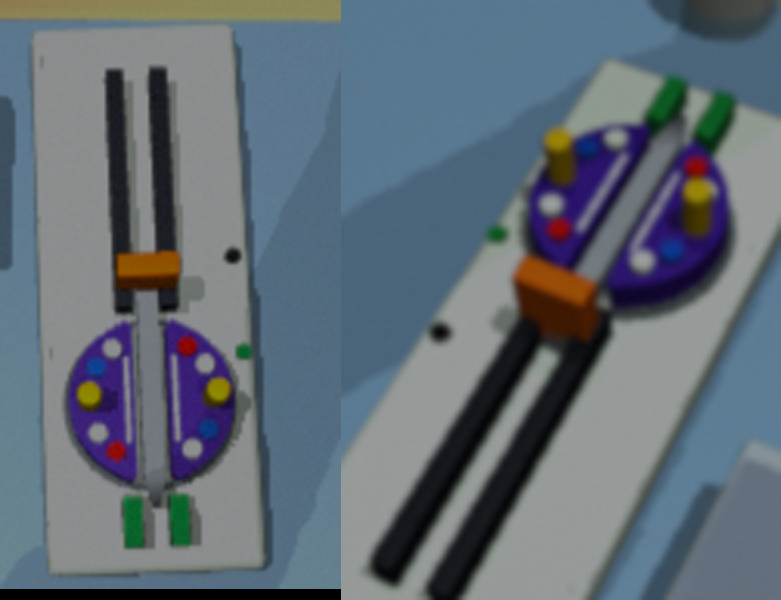

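The tab is 71.8 mm (top) and 70.2 mm (scene) from the axis, against 72 mm expected at home. The nose sits between the green cheeks at crop (155,505). One quick check of the bystanders, then hand in.

```bash
python3 - <<'E'
from h import *
s=snapshot("top"); r=dict(s,img=cv2.imread("pics/top0.png"))
B=((90,60,40),(125,255,150))
for n,q,box in (("bottle",P,(338,385,285,330)),("jar",Y,(230,285,205,255))):
    for i in (r,s): print(n,[(b[0],b[1][4]) for b in blobs(i,*q,box,60)])
def g(i): return cv2.GaussianBlur(cv2.Laplacian(cv2.cvtColor(i["img"],6)[85:170,230:292].astype(np.float32),-1,ksize=5),(0,0),1)
print("tip shift",cv2.phaseCorrelate(g(r),g(s)))
o=observe(); print(o["force"],o["tool_pos"],o["clock"])
sign_off()
E
```

```text
bottle [(array([362.2, 312.6]), np.int32(473))]
bottle [(array([362.2, 312.5]), np.int32(471))]
jar [(array([255.3, 231.7]), np.int32(824))]
jar [(array([255.4, 231.7]), np.int32(825))]
tip shift ((-0.01931303563401343, -0.03421609525553748), 0.979262485106786)
[ 0.20642529 -0.00961601 -0.28989859] [ 0.68024272 -0.17738013  0.16564136] 12.0333
the job is handed in; nothing more can be done
```

The mixer is locked. I turned the carousel by peg_a from about 0.93 rad to 0, then pushed the bar by its tab to its stop in the keeper and moved the arm clear. I handed the job in at 12 s; no verdict was reported.

**Last checks**
- **Slot:** the carousel angle is within 0.01 rad of 0, measured from both pegs in both views.
- **Bar:** the tab is 71.8 mm from the axis in the top view and 70.2 mm in the scene view, against 72 mm expected when fully home. The final push ended on a firm stop at 21 N, and the last picture shows the nose between the green cheeks with the bar lying in its track.
- **Bystanders:** the bottle, jar and tip box have shifted by 0.1 pixel or less.
- **Robot:** it touches nothing; the force reading is about 0.3 N.

**What went wrong:** my first straight push on the peg stuck to the finger. It loaded the tool to about 42 N at the fingertips and moved it about 11 mm sideways. The limits are 40 N for the arm or gripper body and 120 N at the wrist. I took this as fingertip contact only. I backed off and finished the turn along the peg's arc at about 2 N.

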